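# Load a bearing block into the drilling jig and swing the clamp shut

### The job

Put the shorter of the two cast bearing blocks into the pocket of the drilling jig, lowered in without forcing or dropping it so that it sits flat on the pocket's floor, then swing the jig's clamp lever fully shut over it and let go. Leave the longer block where it is.

Things in the scene. Friction and masses are not known exactly. Their poses are not given: they have to be found in the camera images.
- block: The shorter cast aluminium bearing block, loose on the bench, 0.3 to 0.6 kg. A flange 48 (x) x 84 (y) x 24 mm high with, centred on top of it, a narrower neck 34 (x) x 60 (y) x 30 mm: 54 mm high in all. Origin: centre of the underside; z up, y along its length. Its two ends are alike, so either way round is right.
- long_block: A like bearing block of another size, flange 48 (x) x 112 (y) x 24 mm, neck 34 x 88 x 30 mm. It does not fit the jig and is to be left alone. The two blocks may have changed places. Origin: centre of the underside.
- jig: The drilling jig, fixed to the bench: grey base plate 12 mm thick, from x = -102 to 113 and y = -95 to 95 mm of the jig's frame. Origin: at bench height. On it stand a steel nest with the pocket and, at jig x = 85 mm, y = 0, the clamp's post (radius 16 mm). The block's y must lie along the jig's y, either way round.
- nest_mid (a point): Jig x = 0, y = 0, height 34 mm: level with the nest's top, at the MIDDLE of the nest's adjustment. The nest (and pocket) really stands anywhere from 16 mm to -16 mm from here along the jig's y: no reading tells where, find it by feel or sight. It stays put under pushes below 40 N.
- nest_floor (a point): 16 mm under nest_mid, at the height of the pocket's floor, 18 mm above the bench. The nest is 74 (x) x 111 (y) mm outside, 22 mm high; its pocket, open above, is 52 (x) x 88 (y) x 16 mm deep, 2 mm wider than the block's flange on each side, its mouth bevelled 3 mm at 45 degrees.
- clamp (a joint): Angle of the clamp lever about its upright post, rad. 0 = shut, at its stop: arm along the jig's -x, over the pocket. At the start 1.25 to 1.6: swung out towards the jig's +y. Arm 79.5 to 89.5 mm above the bench; its pad reaches down to 75 mm, 3 mm above a block fully home, and cannot pass over one standing proud. It stays where left; 3 to 4 N at the handle move it.
- clamp_hinge (a point): Point on the clamp lever's upright hinge axis, 75.5 mm above the bench; at jig x = 85 mm, y = 0.
- clamp_handle (a point): Point on the lever's upright black round handle, 20 mm in diameter, which stands up from the arm's end from 89.5 to 133.5 mm above the bench; the point is on its axis at 110.5 mm, 155 mm from the hinge axis.
Things that resemble listed ones, but are neither listed nor needed, are in the scene too. Leave any orange or purple look-alike of the block alone.

How it is judged:
On the way, in this order (a step that is already met when the one before it is completed fails the run):
1. the shorter block sits flat on the pocket's floor while the clamp is still open (z of block in the frame of jig below 0.021 m and x of block in the frame of jig between -0.005 and 0.005 m and y of block in the frame of jig between -0.024 and 0.024 m and angle between block's own z axis and vertical below 0.05 rad and angle between the y axis of block and the y axis of jig, either way round below 0.09 rad and value of joint clamp above 0.9 rad), for 0.2 s.
2. the clamp lever is shut over it (value of joint clamp below 0.06 rad), for 0.2 s.
At the end, for the whole second after the job is handed in: The shorter block rests in the pocket: underside under 3 mm above the floor, centre within 5 mm of jig x = 0 and 24 mm of jig y = 0, level within 0.05 rad, its length along the jig's y within 0.09 rad, at rest; the lever is within 0.06 rad of shut; the robot has let go (z of block in the frame of jig between 0.014 and 0.021 m and x of block in the frame of jig between -0.005 and 0.005 m and y of block in the frame of jig between -0.024 and 0.024 m and angle between block's own z axis and vertical below 0.05 rad and angle between the y axis of block and the y axis of jig, either way round below 0.09 rad and value of joint clamp below 0.06 rad and linear speed of block below 0.02 m/s); the robot touches nothing.
It fails at once if the longer block is moved more than 30 mm (distance of long_block from where it was at the start of the episode above 0.03 m).
It fails at once if the block is forced or dropped onto the jig: more than 80 N between them (contact force between block and jig above 80 N).
It also fails if it takes over 72 s, if anything falls off the work surface, if the arm or the gripper's body presses on something with over 40 N, if the wrist force passes 120 N, or if a joint passes its speed limit or range.

### The arm

A 6-joint arm with a two-finger parallel gripper is mounted at the origin on the work surface. World frame = base frame: x ahead of the robot, y to its left, z up, the work surface at z = 0. Lengths are in m, angles in rad, forces in N, time in s.
With the tool pointing down it reaches from about 0.25 to 0.8 m from the base axis. Payload 8.5 kg.
Tool frame: the origin (TCP) lies at the very end of the fingers, on their centre line; the grasp point (between the pads) lies 19 mm behind it; z points along the fingers, y is the line along which they close (so a half turn about z gives the same grasp; the last joint's range is limited). The gripper opens to 85 mm and grips with 20 to 120 N. Pads are 22 mm wide; open, the fingers measure 114 mm over their backs; the gripper's body (76 mm by 85 mm) begins 54 mm behind the grasp point. The pads swing forward as they close: fully open they stand 13 mm farther back than shut.
Start: joints at [1.348, 0.238, -0.013, 1.319, 0, 1.571], TCP at [0.116, 0.512, 0.231] pointing down, gripper open.
Joint ranges: [-2.66, 2.66], [-1.03, 1.9], [-1.14, 1.46], [-1.82, 2.27], [-1.45, 1.34], [-3.14, 3.14]. Speed limits (rad/s): [2.22, 2.22, 2.79, 3.14, 3.14, 3.14].

### API

Orientations are given as a rotation vector (axis times angle).
In Python, from plant import arm, vision gives the robot as it stands.
- The arm moves only by the tool step_arm, never from a script. Its argument "rows" is a list of rows, each an object with "slide": the shift along the tool's x, y, z in units of 0.2 m (1.0 is 0.2 m), a list of three; "rot": the turn, a rotation vector about the tool's x, y, z in units of 45 degrees (1.0 is 45 degrees), a list of three; "hand": the closure, from 0 (fully open) to 1 (shut). A call has 1 to 12 rows; each row is the pose to reach, as a shift and turn from the pose commanded when the call began, along the tool's axes at that moment; what a row does not reach only later rows make up. A row lasts 1/10 s, in which the tool goes at most 50 mm and 8.59 degrees, less where a joint would pass 70% of its speed; a pose out of reach is approached as far as the arm can. A call with a number of a shift or a turn outside -1 to 1 is refused whole. A call with a gripper value outside its range is refused whole. The fingers move at their own pace and stop on an object; "newtons" is the grip in N (left out, the last holds). Time passes only in rows, so rows that repeat a pose let the fingers close. It gives the time, the measured TCP pose, the force, the opening and the grip force at its end, in the units of the state.
- arm.sense(): the state, without advancing time (a new reading comes with each control period).
- vision.grab_frame(name): name is "side" or "top"; returns (picture, depth): 400x640x3 uint8, blue, green, red; 400x640 float32, m along the optical axis (not along the pixel's ray), 0 where there is no reading.
- vision.camera_params(name): a dict with "K" (3x3 intrinsics, pixels), "position" and "orientation" of the camera in the world. Camera axes: x right, y down, z forward; pixel columns grow to the right and rows downward; lengths in m; the calibration is good to about 2 mm. A picture is of the moment at which its call begins. camera_params takes no time and is no camera call.
- arm.sign_off(): hands the job in; it is judged then, once.
The state is a dict: "t": time; "qpos": joint angles; "qvel": joint speeds; "joint_torque": joint torques, N m; "position": TCP position; "orientation": TCP orientation; "wrist_force": force on the tool from outside, world axes, zero at the start; "torque": the same for the moment, N m; "finger_gap": opening from 0.0 (shut) to 1.0 (fully open); "gripper_force": force on a finger pad.
Only numpy, scipy, OpenCV 4.12 (cv2) and the standard library are available. Lean on these libraries where they do the work, as an engineer would, in place of code of your own. Each camera call takes 0.05 s, during which the arm holds its last target. There are 200 camera calls.

## Working session

There is one attempt and no reset: what is moved stays moved. The work goes in short steps, Python scripts to look and compute and a tool call to move; the robot and the scene stay as the last step left them, time stands still between calls to the robot, and variables do not carry over. Pictures are saved under pics/ and viewed, at most 10 in all, crops included, and the job is handed in when it is done.

Besides the shell and the picture viewer there is one more tool, called after ">>>" as name(argument=value, ...), one argument or row to a line, values as JSON. step_arm: Moves the arm, as the interface text tells. Shifts and turns lie within -1 to 1; 1 stands for 0.2 m of shift or 45 degrees of turn. Its arguments: {"type":"object","properties":{"rows":{"type":"array"},"newtons":{"type":"number"}},"required":["rows"]}

```bash
mkdir -p pics; cat > h.py <<'E'
import numpy as np, cv2
from scipy.spatial.transform import Rotation as R
from plant import arm, vision
np.set_printoptions(precision=4,suppress=True)
def cloud(name):
    im,d=vision.grab_frame(name); p=vision.camera_params(name)
    K=np.array(p["K"]); o=np.array(p["orientation"]); 
    M=R.from_rotvec(o).as_matrix() if o.size==3 else (o if o.shape==(3,3) else R.from_quat(o).as_matrix())
    v,u=np.mgrid[0:400,0:640]
    c=np.stack([(u-K[0,2])/K[0,0]*d,(v-K[1,2])/K[1,1]*d,d],-1)
    P=c@M.T+np.array(p["position"]); P[d==0]=np.nan
    return im,d,P
E
python3 - <<'E'
from h import *
for n in("side","top"):
    im,d,P=cloud(n); cv2.imwrite(f"pics/{n}0.png",im); np.savez(f"{n}0.npz",im=im,P=P)
    print(vision.camera_params(n), np.nanmedian(P[...,2]))
print(arm.sense())
E
```

```text
{'K': array([[371.707,   0.   , 322.36 ],
       [  0.   , 371.707, 207.828],
       [  0.   ,   0.   ,   1.   ]]), 'position': array([0.2022, 0.2489, 0.5608]), 'orientation': array([-0.9076,  2.4705, -1.1172])} 0.0006935154796868792
{'K': array([[374.6662,   0.    , 317.2898],
       [  0.    , 374.6662, 191.2767],
       [  0.    ,   0.    ,   1.    ]]), 'position': array([ 0.4506, -0.148 ,  0.7216]), 'orientation': array([-2.1685,  2.1343, -0.1478])} 0.0005903640163328894
{'t': 0.1, 'qpos': array([ 1.348 ,  0.2387, -0.0142,  1.3192,  0.    ,  1.5708]), 'qvel': array([ 0.0019, -0.0008,  0.0027, -0.0003, -0.002 ,  0.0006]), 'joint_torque': array([ -0.0018, -53.9723,  34.6998,   0.0134,  -0.0001,  -0.    ]), 'position': array([0.1159, 0.5117, 0.2308]), 'orientation': array([-0.3492, -3.122 ,  0.002 ]), 'wrist_force': array([-0.9503,  0.2895,  0.3015]), 'torque': array([ 0.01  , -0.0121, -0.0186]), 'gripper_force': 0.0, 'finger_gap': 1.0018314293228463}
```

View pics/top0.png

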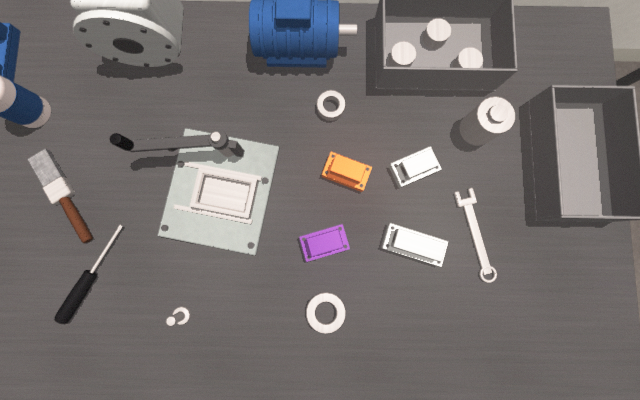

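View pics/side0.png

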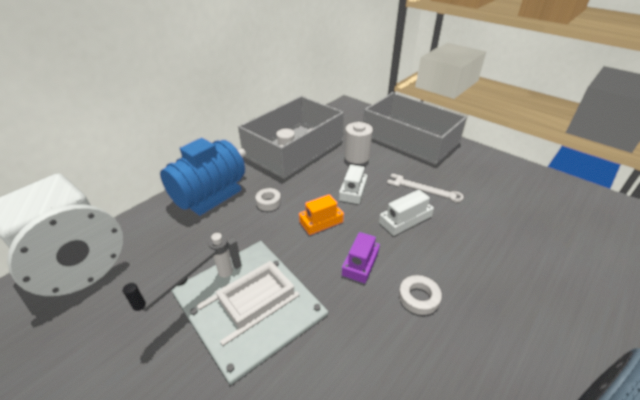

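The top view shows the short block at (416,166), the long one at (415,245), the jig's nest at (225,193), the post at (220,140) and the handle at (121,142). The side view agrees: short block (353,183), nest (257,293).

```bash
cat >> h.py <<'E'
def rect(Q):
    (c,s,a)=cv2.minAreaRect((Q[:,:2]*1000).astype(np.float32)); return np.round(c,1),np.round(s,1),round(a,1)
E
python3 - <<'E'
from h import *
for n in("top","side"):
    f=np.load(n+"0.npz"); P=f["P"];im=f["im"]
    if n=="top":
        reg={"short":(385,140,448,195),"long":(375,218,455,275),"jig":(150,120,285,260),"handle":(100,120,135,160)}
        cen={}
    for k,(a,b,c,d) in reg.items():
        if n=="top":
            Q=P[b:d,a:c].reshape(-1,3); cen[k]=np.nanmedian(Q[Q[:,2]>0.008],0)[:2]
        else:
            Q=P.reshape(-1,3); Q=Q[np.hypot(*(Q[:,:2]-cen[k]).T)<(.14 if k=="jig" else .05)]
        Q=Q[np.isfinite(Q[:,2])]
        print(n,k,cen[k])
        for lo,hi in [(.005,.015),(.018,.03),(.03,.037),(.045,.06),(.075,.1),(.12,.145)]:
            S=Q[(Q[:,2]>lo)&(Q[:,2]<hi)]
            if len(S)>15: print("  ",lo,hi,len(S),round(np.median(S[:,2]),4),*rect(S), np.median(S[:,:2],0))
# pixel -> world for post/handle
P=np.load("top0.npz")["P"]
for u,v in [(220,140),(121,142),(225,193),(150,145)]: print(u,v,P[v,u])
E
```

```text
top short [ 0.5918 -0.3267]
   0.005 0.015 40 0.0106 [ 575.6 -327.8] [87.6 38.4] 82.1 [ 0.5784 -0.2991]
   0.018 0.03 446 0.0242 [ 597.1 -334.3] [48.1 85.4] 24.4 [ 0.5866 -0.3162]
   0.03 0.037 24 0.0346 [ 581.3 -328. ] [59.8 26.7] 81.3 [ 0.5828 -0.3113]
   0.045 0.06 627 0.0542 [ 596.6 -333.5] [34.  60.6] 24.0 [ 0.5962 -0.3322]
top long [ 0.4497 -0.3233]
   0.005 0.015 31 0.0103 [ 433.9 -313.2] [115.4  42.5] 49.3 [ 0.4517 -0.2793]
   0.018 0.03 580 0.0242 [ 449.8 -330.2] [112.7  48.2] 73.3 [ 0.4499 -0.3115]
   0.03 0.037 22 0.0342 [ 438.9 -318. ] [87.5 28.7] 51.3 [ 0.4466 -0.2922]
   0.045 0.06 984 0.0542 [ 449.9 -329.6] [88.8 34.1] 73.2 [ 0.4497 -0.3288]
top jig [0.5473 0.0379]
   0.005 0.015 6926 0.0117 [547.5  39.8] [190.2 215.4] 79.7 [0.5271 0.0423]
   0.018 0.03 830 0.0189 [541.2  40.6] [173.5 180.1] 80.6 [0.5431 0.0237]
   0.03 0.037 1087 0.0335 [565.5  21.6] [112.2 126.1] 79.7 [0.5418 0.0249]
   0.045 0.06 49 0.0519 [614.7  14.8] [11.8 41.8] 9.8 [0.6137 0.0088]
   0.075 0.1 1037 0.0891 [623.9  69.7] [ 31.1 149.9] 2.3 [0.619  0.0717]
top handle [0.6096 0.1744]
   0.075 0.1 66 
[... 850 characters left out ...]
1.3] [190.5 216.6] 79.7 [0.5066 0.0758]
   0.018 0.03 1279 0.0195 [541.8  43.7] [175.9 179.4] 80.1 [0.5438 0.0304]
   0.03 0.037 1216 0.0337 [564.9  22.7] [111.4 126.7] 79.8 [0.5426 0.0316]
   0.045 0.06 146 0.0528 [619.8  19.6] [43.3 17.3] 86.0 [0.6147 0.0242]
   0.075 0.1 1294 0.0891 [621.4  82.4] [ 32.  167.8] 4.7 [0.6158 0.0906]
side handle [0.6096 0.1744]
   0.005 0.015 26 0.0103 [601.4 126.8] [ 2.7 28.5] 79.4 [0.6012 0.1269]
   0.075 0.1 531 0.0893 [614.3 158.1] [21.6 66.2] 4.4 [0.609  0.1548]
   0.12 0.145 218 0.1321 [611.6 181.5] [19.1 18.7] 80.8 [0.6081 0.1819]
220 140 [0.6213 0.0193 0.0998]
121 142 [0.6076 0.1724 0.1282]
225 193 [0.5408 0.0265 0.0182]
150 145 [0.6139 0.1437 0.0873]
```

```bash
cat >> h.py <<'E'
TH=np.deg2rad(-10.3); JX=np.array([np.cos(TH),np.sin(TH)]); JY=np.array([-JX[1],JX[0]]); JO=np.array([.5422,.0415])
def jig(Q): return np.c_[(Q[:,:2]-JO)@JX,(Q[:,:2]-JO)@JY,Q[:,2]]
def goto(xyz,yaw):
    "slide/rot from present pose to tool-down pose with tool y at yaw (deg)"
    s=arm.sense(); A=R.from_rotvec(s["orientation"]); y=np.deg2rad(yaw); Y=np.array([np.cos(y),np.sin(y),0]); Z=np.array([0,0,-1.])
    B=R.from_matrix(np.c_[np.cross(Y,Z),Y,Z])
    print("t",s["t"],"pos",s["position"],"F",s["wrist_force"],"gap",s["finger_gap"],s["gripper_force"])
    print("slide",A.inv().apply(np.array(xyz)-s["position"])/.2,"rot",(A.inv()*B).as_rotvec()/(np.pi/4))
E
python3 - <<'E'
from h import *
for n in("top","side"):
    P=np.load(n+"0.npz")["P"].reshape(-1,3); P=P[np.isfinite(P[:,2])]; J=jig(P)*1000
    a=J[(abs(J[:,0])<15)&(abs(J[:,1])<75)&(J[:,2]<60)]
    for y in range(-75,75,3):
        s=a[(a[:,1]>=y)&(a[:,1]<y+3)]; print(y,np.round(np.median(s[:,2]),0) if len(s) else None,end="; ")
    print()
    r=J[(abs(J[:,2]-34)<1.5)&(abs(J[:,0])<26)&(abs(J[:,1])<80)]; print("rim y",np.percentile(r[:,1],[0,1,50,99,100]),"neg",np.percentile(r[r[:,1]<0,1],[1,99]),"pos",np.percentile(r[r[:,1]>0,1],[1,99]))
    r=J[(abs(J[:,2]-34)<1.5)&(abs(J[:,1])<30)&(abs(J[:,0])<60)]; print("rim x neg",np.percentile(r[r[:,0]<0,0],[1,99]),"pos",np.percentile(r[r[:,0]>0,0],[1,99]))
    fl=J[(abs(J[:,2]-18)<1.5)&(abs(J[:,0])<23)&(abs(J[:,1])<55)]; print("floor",np.percentile(fl,[1,99],axis=0))
goto([.40,-.05,.20],24); goto([.5966,-.333,.15],24)
E
```

```text
-75 12.0; -72 26.0; -69 34.0; -66 33.0; -63 33.0; -60 30.0; -57 18.0; -54 18.0; -51 17.0; -48 18.0; -45 18.0; -42 18.0; -39 18.0; -36 18.0; -33 18.0; -30 18.0; -27 18.0; -24 18.0; -21 18.0; -18 18.0; -15 18.0; -12 18.0; -9 18.0; -6 18.0; -3 18.0; 0 18.0; 3 17.0; 6 17.0; 9 18.0; 12 18.0; 15 18.0; 18 18.0; 21 18.0; 24 18.0; 27 26.0; 30 33.0; 33 34.0; 36 34.0; 39 33.0; 42 None; 45 13.0; 48 12.0; 51 12.0; 54 12.0; 57 12.0; 60 12.0; 63 12.0; 66 11.0; 69 12.0; 72 11.0; 
rim y [-71.5359 -70.9876 -60.6599  39.7784  39.971 ] neg [-71.2149 -60.3517] pos [28.4421 39.921 ]
rim x neg [-36.4021  -6.565 ] pos [ 6.492  37.2046]
floor [[-22.4251 -54.1707  16.5498]
 [ 22.5666  28.2544  19.4418]]
-75 None; -72 34.0; -69 34.0; -66 34.0; -63 34.0; -60 26.0; -57 18.0; -54 18.0; -51 18.0; -48 18.0; -45 18.0; -42 18.0; -39 18.0; -36 18.0; -33 18.0; -30 18.0; -27 18.0; -24 18.0; -21 18.0; -18 18.0; -15 18.0; -12 18.0; -9 18.0; -6 18.0; -3 18.0; 0 18.0; 3 18.0; 6 18.0; 9 18.0; 12 18.0; 15 18.0; 18 18.0; 21 18.0; 24 18.0; 27 31.0; 30 33.0; 33 34.0; 36 34.0; 39 26.0; 42 12.0; 45 12.0; 48 13.0; 51 12.0; 54 12.0; 57 12.0; 60 12.0; 63 12.0; 66 12.0; 69 12.0; 72 12.0; 
rim y [-70.089  -69.7182  32.4091  41.1269  41.158 ] neg [-69.9902 -58.1133] pos [31.1321 41.1485]
rim x neg [-36.7923 -26.6301] pos [26.1107 38.21  ]
floor [[-16.2663 -53.9033  16.5769]
 [ 22.6691  26.4387  19.4352]]
t 0.1 pos [0.1159 0.5117 0.2308] F [-0.9503  0.2895  0.3015] gap 1.0018314293228463 0.0
slide [-2.0059 -2.4249  0.1569] rot [-0.0015  0.0007  1.183 ]
t 0.1 pos [0.1159 0.5117 0.2308] F [-0.9503  0.2895  0.3015] gap 1.0018314293228463 0.0
slide [-3.2772 -3.5874  0.4083] rot [-0.0015  0.0007  1.183 ]
```

>>> step_arm(
  rows=[
    {"slide": [-0.9,-1,0],"rot": [0,0,1],"hand": 0},
    {"slide": [-0.9,-1,0],"rot": [0,0,1],"hand": 0},
    {"slide": [-0.9,-1,0],"rot": [0,0,1],"hand": 0},
    {"slide": [-0.9,-1,0],"rot": [0,0,1],"hand": 0},
    {"slide": [-0.9,-1,0],"rot": [0,0,1],"hand": 0},
    {"slide": [-0.9,-1,0],"rot": [0,0,1],"hand": 0},
    {"slide": [-0.9,-1,0],"rot": [0,0,1],"hand": 0},
    {"slide": [-0.9,-1,0],"rot": [0,0,1],"hand": 0},
  ],
  newtons=40,
)

```text
t: 0.9
position: [0.2475, 0.2771, 0.2313]
orientation: [-1.518, -2.75, -0.0]
wrist_force: [-0.1, -0.5, 0.6]
finger_gap: 1.0
gripper_force: 0.0
```

```bash
python3 -c "
from h import *
goto([.5966,-.333,.15],24)"
```

```text
t 0.9 pos [0.2475 0.2771 0.2313] F [-0.0801 -0.5456  0.5657] gap 1.0000531564581105 0.0
slide [-3.5115 -0.1479  0.4056] rot [ 0.0001 -0.0003  0.182 ]
```

>>> step_arm(
  rows=[
    {"slide": [-1,-0.04,0],"rot": [0,0,0],"hand": 0},
    {"slide": [-1,-0.04,0],"rot": [0,0,0],"hand": 0},
    {"slide": [-1,-0.04,0],"rot": [0,0,0],"hand": 0},
    {"slide": [-1,-0.04,0],"rot": [0,0,0],"hand": 0},
    {"slide": [-1,-0.04,0],"rot": [0,0,0],"hand": 0},
  ],
)

```text
t: 1.4
position: [0.3498, 0.1001, 0.2312]
orientation: [1.525, 2.745, -0.001]
wrist_force: [0.6, 0.9, 0.3]
finger_gap: 0.997
gripper_force: 0.0
```

>>> step_arm(
  rows=[
    {"slide": [-1,-0.04,0],"rot": [0,0,0],"hand": 0},
    {"slide": [-1,-0.04,0],"rot": [0,0,0],"hand": 0},
    {"slide": [-1,-0.04,0],"rot": [0,0,0],"hand": 0},
    {"slide": [-1,-0.04,0],"rot": [0,0,0],"hand": 0},
    {"slide": [-1,-0.04,0],"rot": [0,0,0],"hand": 0},
  ],
)

```text
t: 1.9
position: [0.4503, -0.0725, 0.2305]
orientation: [1.52, 2.749, -0.001]
wrist_force: [1.0, 0.8, 0.4]
finger_gap: 0.997
gripper_force: 0.0
```

>>> step_arm(
  rows=[
    {"slide": [-1,-0.04,0],"rot": [0,0,0.18],"hand": 0},
    {"slide": [-1,-0.04,0],"rot": [0,0,0.18],"hand": 0},
    {"slide": [-1,-0.04,0],"rot": [0,0,0.18],"hand": 0},
    {"slide": [-1,-0.04,0],"rot": [0,0,0.18],"hand": 0},
    {"slide": [-1,-0.04,0],"rot": [0,0,0.18],"hand": 0},
    {"slide": [-1,-0.04,0],"rot": [0,0,0.18],"hand": 0},
  ],
)

```text
t: 2.5
position: [0.5479, -0.2421, 0.2299]
orientation: [-1.705, -2.636, 0.0]
wrist_force: [-1.5, -0.5, 0.2]
finger_gap: 1.003
gripper_force: 0.0
```

```bash
python3 -c "
from h import *
goto([.5966,-.333,.06],24)"
```

```text
t 2.5 pos [ 0.5479 -0.2421  0.2299] F [-1.4841 -0.4513  0.2106] gap 1.0027936782938678 0.0
slide [-0.516   0.0369  0.8483] rot [-0.0017 -0.0026  0.0042]
```

>>> step_arm(
  rows=[
    {"slide": [-0.516,0.037,0.4],"rot": [0,0,0],"hand": 0},
    {"slide": [-0.516,0.037,0.6],"rot": [0,0,0],"hand": 0},
    {"slide": [-0.516,0.037,0.7],"rot": [0,0,0],"hand": 0},
    {"slide": [-0.516,0.037,0.7],"rot": [0,0,0],"hand": 0},
    {"slide": [-0.516,0.037,0.7],"rot": [0,0,0],"hand": 0},
    {"slide": [-0.516,0.037,0.7],"rot": [0,0,0],"hand": 0},
  ],
)

```text
t: 3.1
position: [0.5962, -0.3322, 0.0921]
orientation: [-1.705, -2.638, -0.0]
wrist_force: [-0.5, -0.4, 0.2]
finger_gap: 0.998
gripper_force: 0.0
```

```bash
python3 -c "
from h import *
goto([.5966,-.333,.027],24)"
```

```text
t 3.1 pos [ 0.5962 -0.3322  0.0921] F [-0.5279 -0.42    0.2484] gap 0.9981606580998269 0.0
slide [-0.0045  0.0004  0.3254] rot [-0.0003 -0.001   0.0053]
```

>>> step_arm(
  rows=[
    {"slide": [0,0,0.1],"rot": [0,0,0],"hand": 0},
    {"slide": [0,0,0.2],"rot": [0,0,0],"hand": 0},
    {"slide": [0,0,0.31],"rot": [0,0,0],"hand": 0},
    {"slide": [0,0,0.31],"rot": [0,0,0],"hand": 0},
    {"slide": [0,0,0.31],"rot": [0,0,0],"hand": 0},
  ],
)

```text
t: 3.6
position: [0.5969, -0.3336, 0.0318]
orientation: [1.705, 2.636, 0.0]
wrist_force: [-0.2, -0.1, 0.9]
finger_gap: 0.999
gripper_force: 0.0
```

>>> step_arm(
  rows=[
    {"slide": [0,0,0],"rot": [0,0,0],"hand": 0.3},
    {"slide": [0,0,0],"rot": [0,0,0],"hand": 0.5},
    {"slide": [0,0,0],"rot": [0,0,0],"hand": 1},
    {"slide": [0,0,0],"rot": [0,0,0],"hand": 1},
    {"slide": [0,0,0],"rot": [0,0,0],"hand": 1},
    {"slide": [0,0,0],"rot": [0,0,0],"hand": 1},
    {"slide": [0,0,0],"rot": [0,0,0],"hand": 1},
    {"slide": [0,0,0],"rot": [0,0,0],"hand": 1},
  ],
  newtons=50,
)

```text
t: 4.4
position: [0.5968, -0.3345, 0.0304]
orientation: [1.707, 2.635, 0.001]
wrist_force: [0.7, 1.7, 7.6]
finger_gap: 0.388
gripper_force: 51.4
```

>>> step_arm(
  rows=[
    {"slide": [0,0,-0.1],"rot": [0,0,0],"hand": 1},
    {"slide": [0,0,-0.3],"rot": [0,0,0],"hand": 1},
    {"slide": [0,0,-0.5],"rot": [0,0,0],"hand": 1},
    {"slide": [0,0,-0.7],"rot": [0,0,0],"hand": 1},
    {"slide": [0,0,-0.8],"rot": [0,0,0],"hand": 1},
    {"slide": [0,0,-0.8],"rot": [0,0,0],"hand": 1},
    {"slide": [0,0,-0.8],"rot": [0,0,0],"hand": 1},
  ],
)

```text
t: 5.1
position: [0.5955, -0.3342, 0.1879]
orientation: [-1.707, -2.635, 0.0]
wrist_force: [-1.1, 0.1, -5.4]
finger_gap: 0.388
gripper_force: 51.3
```

```bash
python3 - <<'E'
from h import *
goto([.5400,.0267,.19],-10.3)
s=arm.sense();X=s["position"]
for n in("top","side"):
    im,d,P=cloud(n); Q=P[np.isfinite(P[...,2])]; r=np.linalg.norm(Q[:,:2]-X[:2],axis=1)
    for lo,hi in[(.1,.135),(.135,.155),(.155,.165),(.165,.175)]:
        S=Q[(r<.07)&(Q[:,2]>lo)&(Q[:,2]<hi)]
        if len(S)>8: print(n,lo,len(S),S.min(0),S.max(0),rect(S))
    np.savez(n+"1.npz",im=im,P=P)
    cv2.imwrite(f"pics/{n}1.png",im)
E
```

```text
t 5.1 pos [ 0.5955 -0.3342  0.1879] F [-1.1009  0.0976 -5.4208] gap 0.38805294958336667 51.26403629779816
slide [ 1.7604  0.4841 -0.0088] rot [-0.0018 -0.001   0.765 ]
top 0.155 56 [ 0.5558 -0.3458  0.1568] [ 0.5982 -0.2863  0.165 ] (array([ 571.3, -310. ]), array([64.5, 31.7]), 67.2)
top 0.165 82 [ 0.5562 -0.3475  0.1651] [ 0.599  -0.2868  0.175 ] (array([ 571.6, -311. ]), array([65.5, 32.4]), 67.6)
side 0.155 107 [ 0.5561 -0.3811  0.1562] [ 0.5998 -0.2848  0.165 ] (array([ 574.2, -331. ]), array([96.4, 41.3]), 83.7)
side 0.165 124 [ 0.555  -0.3768  0.165 ] [ 0.5994 -0.2844  0.175 ] (array([ 572.8, -328. ]), array([93. , 41.7]), 82.5)
```

>>> step_arm(
  rows=[
    {"slide": [0.2,0.05,0],"rot": [0,0,0],"hand": 1},
    {"slide": [0.45,0.12,0],"rot": [0,0,0],"hand": 1},
    {"slide": [0.7,0.19,0],"rot": [0,0,0],"hand": 1},
    {"slide": [0.9,0.24,0],"rot": [0,0,0],"hand": 1},
    {"slide": [0.9,0.24,0],"rot": [0,0,0],"hand": 1},
  ],
)

```text
t: 5.7
position: [0.5639, -0.1452, 0.1878]
orientation: [-1.699, -2.636, -0.0]
wrist_force: [-0.2, -1.1, -4.2]
finger_gap: 0.386
gripper_force: 51.3
```

>>> step_arm(
  rows=[
    {"slide": [0.2,0.05,0],"rot": [0,0,0.15],"hand": 1},
    {"slide": [0.4,0.12,0],"rot": [0,0,0.3],"hand": 1},
    {"slide": [0.6,0.16,0],"rot": [0,0,0.45],"hand": 1},
    {"slide": [0.75,0.2,0],"rot": [0,0,0.6],"hand": 1},
    {"slide": [0.84,0.24,0],"rot": [0,0,0.765],"hand": 1},
    {"slide": [0.84,0.24,0],"rot": [0,0,0.765],"hand": 1},
    {"slide": [0.84,0.24,0],"rot": [0,0,0.765],"hand": 1},
    {"slide": [0.84,0.24,0],"rot": [0,0,0.765],"hand": 1},
  ],
)

```text
t: 6.5
position: [0.5411, 0.0218, 0.1885]
orientation: [-2.41, -2.014, 0.002]
wrist_force: [-0.4, -0.1, -5.0]
finger_gap: 0.388
gripper_force: 51.3
```

```bash
python3 - <<'E'
from h import *
goto([.5397,.0253,.10],-10.3)
E
```

```text
t 6.5 pos [0.5411 0.0218 0.1885] F [-0.4441 -0.0756 -5.0094] gap 0.3884213908407642 51.25093996524811
slide [ 0.0166 -0.0092  0.4425] rot [-0.0017  0.0009  0.0016]
```

>>> step_arm(
  rows=[
    {"slide": [0.017,-0.009,0.1],"rot": [0,0,0],"hand": 1},
    {"slide": [0.017,-0.009,0.25],"rot": [0,0,0],"hand": 1},
    {"slide": [0.017,-0.009,0.4],"rot": [0,0,0],"hand": 1},
    {"slide": [0.017,-0.009,0.49],"rot": [0,0,0],"hand": 1},
    {"slide": [0.017,-0.009,0.49],"rot": [0,0,0],"hand": 1},
    {"slide": [0.017,-0.009,0.49],"rot": [0,0,0],"hand": 1},
  ],
)

```text
t: 7.1
position: [0.5403, 0.0254, 0.0915]
orientation: [-2.412, -2.013, 0.001]
wrist_force: [0.5, -0.7, -5.2]
finger_gap: 0.385
gripper_force: 51.2
```

```bash
python3 - <<'E'
from h import *
goto([.5397,.0253,.048],-10.3)
z=arm.sense()["position"][2]-.0304
for n in("top","side"):
    im,d,P=cloud(n); Q=P[np.isfinite(P[...,2])]; J=jig(Q); J[:,2]-=z
    a=J[(abs(J[:,0])<.035)&(J[:,1]>-.075)&(J[:,1]<.06)]
    f=a[abs(a[:,2]-.024)<.003]; print(n,"flange top",len(f),f.min(0),f.max(0))
    for s in(-1,1):
        g=f[(f[:,1]+.015)*s>.02]; print("  end",s,len(g),np.median(g,0) if len(g) else "")
    for s in(-1,1):
        g=a[(a[:,2]>.003)&(a[:,2]<.02)&((a[:,0])*s>.02)&(abs(a[:,1]+.015)<.05)]; print("  side",s,len(g),g.min(0) if len(g) else "",g.max(0) if len(g) else "",np.median(g,0) if len(g) else "")
    cv2.imwrite(f"pics/{n}2.png",cv2.resize(im[100:360,130:390] if n=="side" else im[110:280,140:310],(600,600)))
E
```

```text
t 7.1 pos [0.5403 0.0254 0.0915] F [ 0.4566 -0.7115 -5.2114] gap 0.3854581456401159 51.1926144361496
slide [-0.0009 -0.0025  0.2173] rot [-0.0007  0.0004 -0.0004]
top flange top 295 [-0.0232 -0.0591  0.0211] [ 0.0248 -0.0212  0.0269]
  end -1 258 [-0.0007 -0.0512  0.0239]
  end 1 0 
  side -1 16 [-0.0233 -0.0589  0.0045] [-0.0207 -0.0175  0.0183] [-0.0232 -0.0428  0.012 ]
  side 1 7 [ 0.0201 -0.0587  0.0037] [ 0.0247 -0.0584  0.0164] [ 0.0217 -0.0587  0.009 ]
side flange top 493 [-0.024  -0.0574  0.0211] [0.0264 0.0268 0.0269]
  end -1 109 [-0.0168 -0.0488  0.0245]
  end 1 258 [-0.0049  0.0197  0.0247]
  side -1 313 [-0.0241 -0.0571  0.003 ] [-0.0205  0.0268  0.02  ] [-0.0221 -0.0121  0.0119]
  side 1 7 [0.0208 0.0265 0.0045] [0.0252 0.0268 0.0186] [0.0236 0.0266 0.0119]
```

View pics/side2.png

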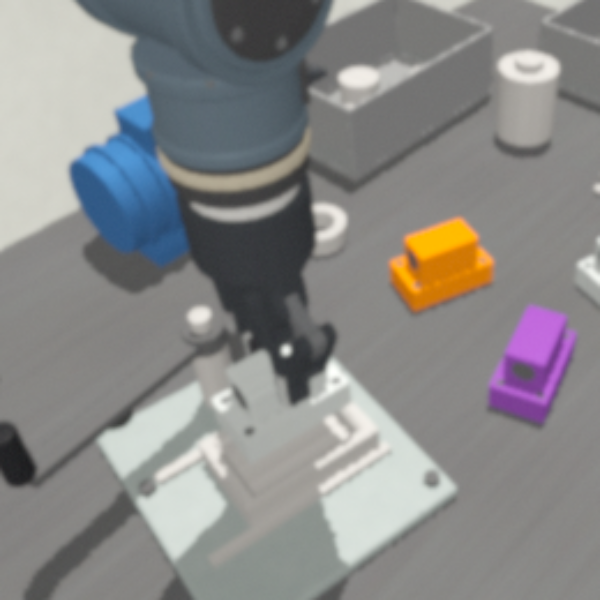

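The crop shows the block hanging level over the nest (about (290,430)), with the clamp open at left. A shift of about 1 mm in jig +y centres it.

>>> step_arm(
  rows=[
    {"slide": [0.0055,0,0.04],"rot": [0,0,0],"hand": 1},
    {"slide": [0.0055,0,0.07],"rot": [0,0,0],"hand": 1},
    {"slide": [0.0055,0,0.1],"rot": [0,0,0],"hand": 1},
    {"slide": [0.0055,0,0.115],"rot": [0,0,0],"hand": 1},
    {"slide": [0.0055,0,0.125],"rot": [0,0,0],"hand": 1},
    {"slide": [0.0055,0,0.135],"rot": [0,0,0],"hand": 1},
    {"slide": [0.0055,0,0.14],"rot": [0,0,0],"hand": 1},
    {"slide": [0.0055,0,0.14],"rot": [0,0,0],"hand": 1},
  ],
)

```text
t: 8.0
position: [0.5404, 0.0273, 0.0632]
orientation: [2.412, 2.013, -0.0]
wrist_force: [-0.1, 0.3, -4.9]
finger_gap: 0.393
gripper_force: 51.4
```

>>> step_arm(
  rows=[
    {"slide": [0,0,0.01],"rot": [0,0,0],"hand": 1},
    {"slide": [0,0,0.02],"rot": [0,0,0],"hand": 1},
    {"slide": [0,0,0.02],"rot": [0,0,0],"hand": 1},
  ],
)

```text
t: 8.3
position: [0.5402, 0.0272, 0.059]
orientation: [-2.412, -2.013, 0.001]
wrist_force: [0.4, 0.4, -4.2]
finger_gap: 0.385
gripper_force: 51.4
```

>>> step_arm(
  rows=[
    {"slide": [0,0,0.01],"rot": [0,0,0],"hand": 1},
    {"slide": [0,0,0.02],"rot": [0,0,0],"hand": 1},
    {"slide": [0,0,0.03],"rot": [0,0,0],"hand": 1},
    {"slide": [0,0,0.04],"rot": [0,0,0],"hand": 1},
    {"slide": [0,0,0.045],"rot": [0,0,0],"hand": 1},
    {"slide": [0,0,0.045],"rot": [0,0,0],"hand": 1},
  ],
)

```text
t: 8.9
position: [0.5402, 0.0272, 0.0501]
orientation: [-2.412, -2.013, 0.001]
wrist_force: [-0.2, -0.0, -4.6]
finger_gap: 0.387
gripper_force: 51.4
```

>>> step_arm(
  rows=[
    {"slide": [0,0,0.004],"rot": [0,0,0],"hand": 1},
    {"slide": [0,0,0.007],"rot": [0,0,0],"hand": 1},
    {"slide": [0,0,0.01],"rot": [0,0,0],"hand": 1},
    {"slide": [0,0,0.01],"rot": [0,0,0],"hand": 1},
  ],
)

```text
t: 9.3
position: [0.5404, 0.0273, 0.0484]
orientation: [2.412, 2.013, 0.0]
wrist_force: [0.2, 1.2, -4.3]
finger_gap: 0.387
gripper_force: 51.5
```

>>> step_arm(
  rows=[
    {"slide": [0,0,0.003],"rot": [0,0,0],"hand": 1},
    {"slide": [0,0,0.005],"rot": [0,0,0],"hand": 1},
    {"slide": [0,0,0.005],"rot": [0,0,0],"hand": 1},
  ],
)

```text
t: 9.6
position: [0.5405, 0.0273, 0.0483]
orientation: [2.411, 2.013, 0.001]
wrist_force: [-3.8, -0.3, 7.9]
finger_gap: 0.389
gripper_force: 53.0
```

>>> step_arm(
  rows=[
    {"slide": [0,0,0],"rot": [0,0,0],"hand": 0.55},
    {"slide": [0,0,0],"rot": [0,0,0],"hand": 0.4},
    {"slide": [0,0,0],"rot": [0,0,0],"hand": 0.3},
    {"slide": [0,0,0],"rot": [0,0,0],"hand": 0.3},
    {"slide": [0,0,0],"rot": [0,0,0],"hand": 0.3},
  ],
)

```text
t: 10.1
position: [0.5405, 0.0272, 0.0473]
orientation: [2.412, 2.013, -0.0]
wrist_force: [-0.4, -0.7, -0.6]
finger_gap: 0.697
gripper_force: 0.0
```

>>> step_arm(
  rows=[
    {"slide": [0,0,-0.1],"rot": [0,0,0],"hand": 0.3},
    {"slide": [0,0,-0.3],"rot": [0,0,0],"hand": 0.3},
    {"slide": [0,0,-0.5],"rot": [0,0,0],"hand": 0.3},
    {"slide": [0,0,-0.7],"rot": [0,0,0],"hand": 0.3},
    {"slide": [0,0,-0.75],"rot": [0,0,0],"hand": 0.3},
    {"slide": [0,0,-0.75],"rot": [0,0,0],"hand": 0.3},
    {"slide": [0,0,-0.75],"rot": [0,0,0],"hand": 0.3},
  ],
)

```text
t: 10.8
position: [0.5399, 0.0272, 0.1962]
orientation: [-2.411, -2.013, 0.002]
wrist_force: [-0.1, -0.1, -0.8]
finger_gap: 0.696
gripper_force: 0.0
```

```bash
python3 - <<'E'
from h import *
for n in("top","side"):
    im,d,P=cloud(n); Q=P[np.isfinite(P[...,2])]; J=jig(Q)*1000
    a=J[(abs(J[:,0])<35)&(J[:,1]>-75)&(J[:,1]<60)]
    for lo,hi in[(38,47),(66,76)]:
        f=a[(a[:,2]>lo)&(a[:,2]<hi)]
        if len(f)>20:
            f=f[abs(f[:,2]-np.median(f[:,2]))<2]
            A=np.linalg.lstsq(np.c_[f[:,:2],np.ones(len(f))],f[:,2],rcond=None)[0]
            print(n,lo,len(f),np.median(f[:,2]),"tilt",A[:2],rect(f/1000))
    h=Q[(Q[:,2]>.122)&(Q[:,2]<.137)&(np.hypot(Q[:,0]-.612,Q[:,1]-.18)<.04)]; print("handle",len(h), rect(h) if len(h)>5 else "")
# handle grasp
goto([.612,.180,.19],-10.3)
E
```

```text
top 38 423 41.787087520344876 tilt [ 0.001  -0.0042] (array([  0.5, -14.9]), array([48. , 84.4]), 0.2)
top 66 604 71.74329589576351 tilt [ 0.0023 -0.0016] (array([  0.5, -15. ]), array([33.8, 60. ]), 0.0)
handle 0 
side 38 437 42.0937247232781 tilt [0.0016 0.0005] (array([  0.4, -13.7]), array([84.3, 49.3]), 89.8)
side 66 591 71.91723344317036 tilt [0.0077 0.0007] (array([  0.4, -13.6]), array([34.9, 60.2]), 0.3)
handle 199 (array([612. , 181.5]), array([18.9, 18.8]), 11.5)
t 10.9 pos [0.5395 0.0272 0.1956] F [ 0.3856  0.054  -0.1752] gap 0.7026553860530462 0.0
slide [0.8165 0.2203 0.0268] rot [-0.0035  0.001   0.0002]
```

Block is seated flat (flange top 42 mm, neck top 72 mm, pocket centre matched). Now the lever.

>>> step_arm(
  rows=[
    {"slide": [0.3,0.08,0],"rot": [0,0,-0.1],"hand": 0.45},
    {"slide": [0.55,0.15,0],"rot": [0,0,-0.2],"hand": 0.45},
    {"slide": [0.81,0.22,0],"rot": [0,0,-0.34],"hand": 0.45},
    {"slide": [0.81,0.22,0],"rot": [0,0,-0.34],"hand": 0.45},
    {"slide": [0.81,0.22,0],"rot": [0,0,-0.34],"hand": 0.45},
    {"slide": [0.81,0.22,0],"rot": [0,0,-0.34],"hand": 0.45},
  ],
)

```text
t: 11.5
position: [0.6118, 0.1786, 0.1956]
orientation: [-2.121, -2.316, 0.005]
wrist_force: [-0.3, 0.4, 0.1]
finger_gap: 0.551
gripper_force: 0.0
```

```bash
python3 - <<'E'
from h import *
goto([.6119,.1805,.102],5.2)
P=np.load("top0.npz")["P"].reshape(-1,3); q=P[(P[:,2]>.1)&(np.hypot(P[:,0]-.612,P[:,1]-.18)>.03)]
i=np.argmin(np.hypot(q[:,0]-.612,q[:,1]-.18)); print("nearest tall",q[i])
print(arm.sense()["qpos"])
E
```

```text
t 11.5 pos [0.6118 0.1786 0.1956] F [-0.2733  0.4099  0.094 ] gap 0.5505545627424581 0.0
slide [0.0098 0.0029 0.4678] rot [-0.0039  0.0012 -0.0036]
nearest tall [0.6269 0.0338 0.1039]
[ 0.2842  0.448   0.2081  1.3341 -0.0004  1.7671]
```

>>> step_arm(
  rows=[
    {"slide": [0.01,0.003,0.1],"rot": [0,0,0],"hand": 0.45},
    {"slide": [0.01,0.003,0.2],"rot": [0,0,0],"hand": 0.45},
    {"slide": [0.01,0.003,0.3],"rot": [0,0,0],"hand": 0.45},
    {"slide": [0.01,0.003,0.4],"rot": [0,0,0],"hand": 0.45},
    {"slide": [0.01,0.003,0.46],"rot": [0,0,0],"hand": 0.45},
    {"slide": [0.01,0.003,0.46],"rot": [0,0,0],"hand": 0.45},
    {"slide": [0.01,0.003,0.46],"rot": [0,0,0],"hand": 0.7},
    {"slide": [0.01,0.003,0.46],"rot": [0,0,0],"hand": 0.7},
    {"slide": [0.01,0.003,0.46],"rot": [0,0,0],"hand": 0.7},
  ],
  newtons=20,
)

```text
t: 12.4
position: [0.6136, 0.1809, 0.1064]
orientation: [2.122, 2.316, 0.002]
wrist_force: [0.7, 0.1, 0.1]
finger_gap: 0.302
gripper_force: 0.0
```

```bash
python3 - <<'E'
from h import *
H=np.array([.6258,.0263])
for a in (104,113,122,131,140):
    r=np.deg2rad(a); p=H+.155*np.array([np.cos(r),np.sin(r)]); print(a); goto([*p,.102],a-90)
E
```

```text
104
t 12.4 pos [0.6136 0.1809 0.1064] F [0.7321 0.106  0.1215] gap 0.30206707657473764 0.0
slide [-0.0099 -0.1278  0.0216] rot [ 0.002  -0.0001 -0.1999]
113
t 12.4 pos [0.6136 0.1809 0.1064] F [0.7321 0.106  0.1215] gap 0.30206707657473764 0.0
slide [-0.0383 -0.246   0.0214] rot [ 0.002   0.0001 -0.3999]
122
t 12.4 pos [0.6136 0.1809 0.1064] F [0.7321 0.106  0.1215] gap 0.30206707657473764 0.0
slide [-0.0848 -0.3584  0.0212] rot [ 0.002   0.0002 -0.5999]
131
t 12.4 pos [0.6136 0.1809 0.1064] F [0.7321 0.106  0.1215] gap 0.30206707657473764 0.0
slide [-0.1483 -0.4621  0.0211] rot [ 0.002   0.0004 -0.7999]
140
t 12.4 pos [0.6136 0.1809 0.1064] F [0.7321 0.106  0.1215] gap 0.30206707657473764 0.0
slide [-0.2273 -0.5545  0.0209] rot [ 0.002   0.0005 -0.9999]
```

>>> step_arm(
  rows=[
    {"slide": [-0.003,-0.065,0.02],"rot": [0,0,-0.1],"hand": 0.7},
    {"slide": [-0.01,-0.128,0.02],"rot": [0,0,-0.2],"hand": 0.7},
    {"slide": [-0.023,-0.187,0.02],"rot": [0,0,-0.3],"hand": 0.7},
    {"slide": [-0.038,-0.246,0.02],"rot": [0,0,-0.4],"hand": 0.7},
    {"slide": [-0.06,-0.303,0.02],"rot": [0,0,-0.5],"hand": 0.7},
    {"slide": [-0.085,-0.358,0.02],"rot": [0,0,-0.6],"hand": 0.7},
    {"slide": [-0.115,-0.411,0.02],"rot": [0,0,-0.7],"hand": 0.7},
    {"slide": [-0.148,-0.462,0.02],"rot": [0,0,-0.8],"hand": 0.7},
    {"slide": [-0.187,-0.51,0.02],"rot": [0,0,-0.9],"hand": 0.7},
    {"slide": [-0.227,-0.555,0.02],"rot": [0,0,-1],"hand": 0.7},
    {"slide": [-0.227,-0.555,0.02],"rot": [0,0,-1],"hand": 0.7},
  ],
)

```text
t: 13.5
position: [0.5063, 0.1255, 0.1022]
orientation: [1.073, 2.951, 0.001]
wrist_force: [-0.4, -0.4, -0.0]
finger_gap: 0.3
gripper_force: 0.0
```

```bash
python3 - <<'E'
from h import *
H=np.array([.6258,.0263])
for a in (149,158,165,169.7):
    r=np.deg2rad(a); p=H+.155*np.array([np.cos(r),np.sin(r)]); print(a); goto([*p,.102],a-90)
im,d,P=cloud("side"); Q=P[np.isfinite(P[...,2])]
cv2.imwrite("pics/side3.png",cv2.resize(im[100:400,100:400],(600,600)))
E
```

```text
149
t 13.5 pos [0.5063 0.1255 0.1022] F [-0.3873 -0.4266 -0.0451] gap 0.29978576224399556 0.0
slide [-0.0107 -0.1171  0.0009] rot [ 0.0011  0.0013 -0.199 ]
158
t 13.5 pos [0.5063 0.1255 0.1022] F [-0.3873 -0.4266 -0.0451] gap 0.29978576224399556 0.0
slide [-0.039  -0.2354  0.0008] rot [ 0.001   0.0014 -0.399 ]
165
t 13.5 pos [0.5063 0.1255 0.1022] F [-0.3873 -0.4266 -0.0451] gap 0.29978576224399556 0.0
slide [-0.0736 -0.3234  0.0007] rot [ 0.0009  0.0015 -0.5545]
169.7
t 13.5 pos [0.5063 0.1255 0.1022] F [-0.3873 -0.4266 -0.0451] gap 0.29978576224399556 0.0
slide [-0.1028 -0.3799  0.0007] rot [ 0.0008  0.0015 -0.659 ]
```

View pics/side3.png

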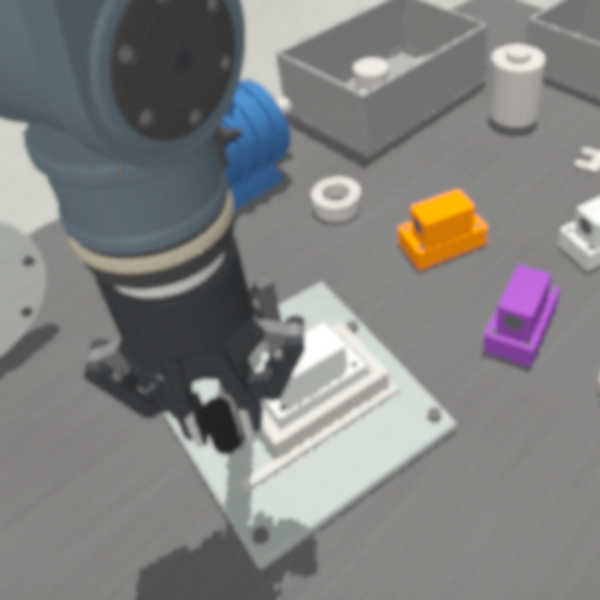

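The handle (218,425) is caged between the fingers and following; continue to the stop.

>>> step_arm(
  rows=[
    {"slide": [-0.004,-0.059,0],"rot": [0,0,-0.1],"hand": 0.7},
    {"slide": [-0.011,-0.117,0],"rot": [0,0,-0.2],"hand": 0.7},
    {"slide": [-0.023,-0.177,0],"rot": [0,0,-0.3],"hand": 0.7},
    {"slide": [-0.039,-0.235,0],"rot": [0,0,-0.4],"hand": 0.7},
    {"slide": [-0.06,-0.293,0],"rot": [0,0,-0.5],"hand": 0.7},
    {"slide": [-0.074,-0.323,0],"rot": [0,0,-0.555],"hand": 0.7},
    {"slide": [-0.09,-0.355,0],"rot": [0,0,-0.61],"hand": 0.7},
    {"slide": [-0.103,-0.38,0],"rot": [0,0,-0.66],"hand": 0.7},
    {"slide": [-0.103,-0.38,0],"rot": [0,0,-0.66],"hand": 0.7},
  ],
)

```text
t: 14.45
position: [0.4741, 0.0545, 0.1017]
orientation: [0.284, 3.128, 0.0]
wrist_force: [-0.4, -0.2, 0.2]
finger_gap: 0.297
gripper_force: 0.0
```

>>> step_arm(
  rows=[
    {"slide": [0,-0.005,0],"rot": [0,0,0],"hand": 0.7},
    {"slide": [0,-0.01,0],"rot": [0,0,0],"hand": 0.7},
    {"slide": [0,-0.01,0],"rot": [0,0,0],"hand": 0.7},
  ],
)

```text
t: 14.75
position: [0.4735, 0.0528, 0.1015]
orientation: [0.283, 3.128, 0.001]
wrist_force: [1.9, 2.4, 2.1]
finger_gap: 0.298
gripper_force: 1.4
```

>>> step_arm(
  rows=[
    {"slide": [0,-0.004,0],"rot": [0,0,0],"hand": 0.7},
    {"slide": [0,-0.008,0],"rot": [0,0,0],"hand": 0.7},
    {"slide": [0,-0.008,0],"rot": [0,0,0],"hand": 0.7},
  ],
)

```text
t: 15.05
position: [0.4734, 0.0524, 0.1015]
orientation: [0.281, 3.128, 0.005]
wrist_force: [3.4, 10.6, 0.9]
finger_gap: 0.296
gripper_force: 5.5
```

>>> step_arm(
  rows=[
    {"slide": [0,0.01,0],"rot": [0,0,0],"hand": 0.5},
    {"slide": [0,0.01,0],"rot": [0,0,0],"hand": 0.45},
    {"slide": [0,0.01,0],"rot": [0,0,0],"hand": 0.45},
  ],
)

```text
t: 15.35
position: [0.4726, 0.0526, 0.101]
orientation: [-0.282, -3.128, 0.001]
wrist_force: [0.1, -0.6, -0.4]
finger_gap: 0.55
gripper_force: 0.0
```

>>> step_arm(
  rows=[
    {"slide": [0,0,-0.1],"rot": [0,0,0],"hand": 0.45},
    {"slide": [0,0,-0.3],"rot": [0,0,0],"hand": 0.45},
    {"slide": [0,0,-0.5],"rot": [0,0,0],"hand": 0.45},
    {"slide": [0,0,-0.7],"rot": [0,0,0],"hand": 0.45},
    {"slide": [0,0,-0.7],"rot": [0,0,0],"hand": 0.45},
    {"slide": [0,0,-0.7],"rot": [0,0,0],"hand": 0.45},
    {"slide": [0,0,-0.7],"rot": [0,0,0],"hand": 0.45},
  ],
)

```text
t: 16.05
position: [0.4724, 0.0527, 0.2403]
orientation: [-0.282, -3.127, 0.001]
wrist_force: [0.6, -0.0, 0.2]
finger_gap: 0.547
gripper_force: 0.0
```

```bash
python3 - <<'E'
from h import *
print(arm.sense()["wrist_force"],arm.sense()["position"])
H=np.array([.6258,.0263])
for n in("side","top"):
    im,d,P=cloud(n); Q=P[np.isfinite(P[...,2])]; J=jig(Q)*1000
    h=J[(J[:,2]>122)&(J[:,2]<137)&(np.hypot(J[:,0]+70,J[:,1])<40)]; print(n,"handle jig",len(h),rect(h/1000) if len(h)>5 else "")
    f=J[(J[:,2]>85)&(J[:,2]<93)&(J[:,0]>-55)&(J[:,0]<60)&(abs(J[:,1])<40)]
    if len(f)>20: print("arm slope",np.polyfit(f[:,0],f[:,1],1))
    for lo,hi in[(38,47),(66,74)]:
        f=J[(abs(J[:,0])<35)&(J[:,1]>-75)&(J[:,1]<45)&(J[:,2]>lo)&(J[:,2]<hi)]
        if len(f)>20: print(lo,np.median(f[:,2]),rect(f/1000))
    cv2.imwrite(f"pics/{n}4.png",cv2.resize(im[100:400,100:400],(600,600)))
E
```

```text
[ 0.5664 -0.0486  0.2069] [0.4724 0.0527 0.2403]
side handle jig 178 (array([-70.5,   1.5]), array([18.8, 18.4]), 23.0)
arm slope [-0.0331  2.5448]
38 41.93465705589683 (array([  0.9, -13.6]), array([84.4, 50.2]), 89.2)
66 71.7680231398034 (array([  0.3, -13.3]), array([35.1, 60.4]), 0.2)
top handle jig 63 (array([-69.6,  -5.7]), array([ 9.1, 19.4]), 89.7)
arm slope [-0.0002 -1.0035]
38 41.80758293842768 (array([  0.6, -15. ]), array([84.7, 48. ]), 89.8)
66 71.62224419412088 (array([  0.4, -26.3]), array([38.6, 33.9]), 89.9)
```

View pics/side4.png

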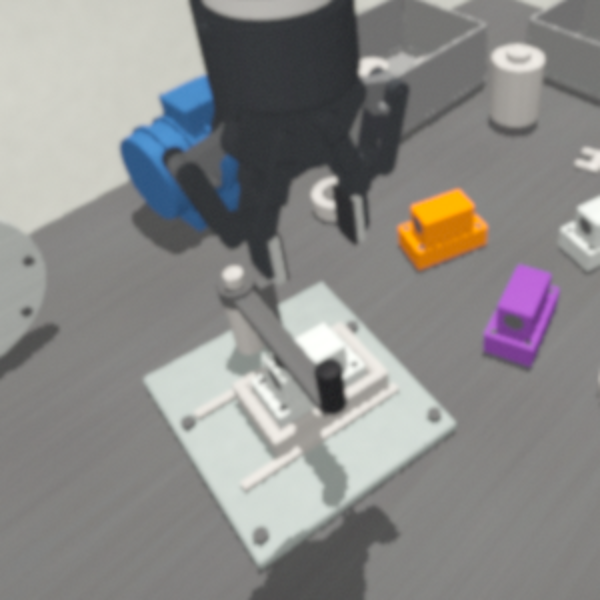

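The lever lies along jig -x over the seated block, with the handle at (330,385), within 0.01 rad of shut. The gripper is clear above it.

```bash
python3 -c "
from plant import arm
print(arm.sign_off())"
```

```text
the job is handed in; nothing more can be done
None
```

The shorter block sits flat in the jig's pocket, the clamp lever is shut over it, the gripper is clear and the longer block was left alone; I handed the job in at about 16 s, and no verdict came back.

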